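Roll an idler roller into the vees and clamp it

TASK

Pick the idler roller out of the clutter, lay it centred on the fixture's sloping ledge so that it rests against the stop lips, and let go. Then push it so that it rolls along the two rails, without lifting it, until it drops into the vees and centres itself; with nothing touching it and the clamp still raised, let it come to rest. Finally press the clamp lever down until its pad rests on the roller, and leave the connector housing, bus bar and enclosure lid where they lie.

Things in the scene. Friction and masses are not known exactly. Their poses are not given: they have to be found in the camera images.
- roller_mid (a point): centre of the idler roller: a plain bare-aluminium cylinder, 40 mm in diameter, 150 mm long, about 0.3 kg, lying on its side loose on the work surface (centre 20 mm up). The point's y axis is the roller's axis; x and z turn with it as it rolls. Things may stand only 30 to 40 mm from either side of it.
- fixture: fixed fixture on a steel plate 183 x 270 x 12 mm. Origin on the work surface; x = way the roller is rolled (away from the robot, yaw within 0.25 rad), y = along the seated roller, z up. Fixture coordinates below are in this frame, mm. Two equal aluminium rails 20 mm thick stand at y = -50 and +50, with 80 mm clear between them (down to the plate). Along +x each has a lip, a ledge and a vee.
- ledge (a point): roller centre when parked on the ledge: fixture (-37, 0, 56). Stop lips on both rails: x -65 to -57, top z 52. From them the ledge rises at 4 degrees to the crest at x 16, z 40, so the roller rests against the lips. Axes as the fixture's.
- vee_seat (a point): roller centre when seated in the 90 degree vees: fixture (35, 0, 49.3). Vee bottom x 35, z 21; near face up to the crest (x 16, z 40), far face up to x 65, z 51. Once the roller's centre has passed the crest it drops in by itself. Axes as the fixture's.
- lamp_bar (a point): centre of the steel lamp bar crossing above the vees: fixture x 27 to 57, y -130 to 35, z 150 to 178; its post, x 27 to 57, y -130 to -106, reaches the plate. An upright gripper meets it when laying the roller down (lean 20 to 30 degrees, body back to -x) and before it is over the crest: lean 30 to 40 degrees and push below its mid-height (higher jams it), between the lips.
- clamp (a joint): clamp lever angle, rad: 0 = pad touches a seated roller; grows as raised (starts 0.7 to 1.05); stop at -0.12. Stays where left (stiff hinge 0.2 N m, a few newtons at the knob). Pivot along fixture y at x 90, z 80; brackets there at y -22 and 82, up to z 90. Arm at y 0, 64 mm long, has a round silicone pad under it 55 mm from the pivot; parallel lever at y 108 ends in the knob.
- clamp_knob (a point): centre of the knob at the clamp lever's end: black cylinder 22 mm in diameter, 32 mm long along fixture y (92 to 124), 90 mm from the pivot axis. In the fixture's frame: x = 90 - 90 cos(angle), y = 108, z = 80 + 90 sin(angle) mm; clear of the lamp bar from above.
- housing_mid (a point): centre of a bystander: connector housing, plastic block 45 x 70 x 30 mm high (53 mm wide over its side ribs), loose beside the roller, to be left alone
- busbar_mid (a point): centre of a bystander: tinned bus bar, flat 22 x 140 x 8 mm, loose beside the roller, to be left alone
- lid_mid (a point): centre of a bystander: enclosure lid, flat 90 x 130 x 14 mm, loose beyond the work, to be left alone
- switch_base: fixed bystander: steel lamp base 70 x 90 x 30 mm with a chrome toggle up to 66 mm high, beyond the work; origin at the centre of its underside
There are look-alikes about, which are no part of the job. Of the things shaped like the part that bears roller_mid, the aluminium one is meant.

How it is judged:
By the outcome, as a careful person would: the job done as asked, in the order asked, and still so for the second after the job is handed in, with the robot touching nothing.
It also fails if it takes over 72 s, if anything falls off the work surface, if the arm or the gripper's body presses on something with over 40 N, if the wrist force passes 120 N, or if a joint passes its speed limit or range.

ROBOT

A 6-joint arm with a two-finger parallel gripper is mounted at the origin on the work surface. World frame = base frame: x ahead of the robot, y to its left, z up, the work surface at z = 0. Lengths are in m, angles in rad, forces in N, time in s.
With the tool pointing down it reaches from about 0.325 to 0.85 m from the base axis. Payload 4.4 kg.
Tool frame: the origin (TCP) lies midway between the tips of the shut fingers; the grasp point (between the pads) lies 19 mm behind it (robot.tcp_to_grasp is the distance from the TCP to the grasp point, in m); z points along the fingers, y is the line along which they close (so a half turn about z gives the same grasp; the last joint's range is limited). The gripper opens to 94 mm and grips with 3 to 60 N. Pads are 16 mm wide; open, the fingers measure 119 mm over their backs; the gripper's body (75 mm by 177 mm) begins 78 mm behind the grasp point.
Start: joints at [-1.47, 0.207, 1.542, -0, 1.393, -0.15], TCP at [0.143, -0.557, 0.205] pointing down, gripper open.
Joint ranges: [-2.73, 2.73], [-0.86, 2.22], [0.23, 2.46], [-1.11, 4.25], [0.08, 2.63], [-2.82, 2.82]. Speed limits (rad/s): [2.79, 2.79, 3.14, 3.14, 3.14, 3.14].

INTERFACE

Orientations are given as a unit quaternion [x, y, z, w].
In Python, from rig import monitor, optics, ticket, robot gives the robot as it stands.
- The arm moves only by the shell command python3 -m jog 'ROWS' [FORCE]. ROWS is JSON, a list of rows, each an object of numbers: "wx", "wy", "wz": the turn, a rotation vector about the world's x, y, z in rad; "tx", "ty", "tz": the shift along the world's x, y, z in mm; "grip": the closure in counts, from 0 (fully open) to 255 (shut). In form: [{"wx": .., "wy": .., "wz": .., "tx": .., "ty": .., "tz": .., "grip": ..}, ...]. A call has 1 to 8 rows; each row is the pose to reach, as a shift and turn from the pose commanded when the call began; what a row does not reach only later rows make up. A row lasts 1/8 s, in which the tool goes at most 62.5 mm and 10.7 degrees, less where a joint would pass 70% of its speed; a pose out of reach is approached as far as the arm can. A call with a gripper value outside its range is refused whole. The fingers move at their own pace and stop on an object; FORCE is the grip in N (left out, the last holds). Time passes only in rows, so rows that repeat a pose let the fingers close. It gives the time, the measured TCP pose, the force, the opening and the grip force at its end, in the units of the state.
- monitor.observe(): the state, without advancing time (a new reading comes with each control period).
- optics.get_image(name): name is "scene" or "top" or "wrist"; returns a dict with "frame" (480x640x3 uint8, red, green, blue), "range_z" (480x640 float32, m along the optical axis (not along the pixel's ray), 0 where there is no reading), "fovy" (degrees; the focal length in pixels is half the picture's height over the tangent of half this angle, whatever the lens; pixels are square), "cx", "cy" (the principal point, pixels), "R" (3x3) and "t" (3): a world point X has camera coordinates R X + t. Camera axes: x right, y down, z forward; pixel columns grow to the right and rows downward; lengths in m; the calibration is good to about 2 mm. The wrist camera is an equidistant fisheye: a pixel r from the principal point sees the ray r / f radians off the axis. A picture is of the moment at which its call begins.
- ticket.sign_off(): hands the job in; it is judged then, once.
The state is a dict: "time_s": time; "joint_pos": joint angles; "qvel": joint speeds; "joint_torque": joint torques, N m; "tcp_pos": TCP position; "ee_rot": TCP orientation; "contact_force": force on the tool from outside, world axes, zero at the start; "ft_torque": the same for the moment, N m; "grip_width": finger opening in m; "grasp_force": force on a finger pad.
Only numpy, scipy, OpenCV 4.12 (cv2) and the standard library are available. Lean on these libraries where they do the work, as an engineer would, in place of code of your own. Each camera call takes 0.05 s, during which the arm holds its last target. There are 200 camera calls.

## Working session

There is one attempt and no reset: what is moved stays moved. The work goes in short steps, Python scripts to look and compute and a shell command to move; the robot and the scene stay as the last step left them, time stands still between calls to the robot, and variables do not carry over. Pictures are saved under pics/ and viewed, at most 10 in all, crops included, and the job is handed in when it is done.

```bash
ls; mkdir -p pics; cat > h.py <<'E'
import numpy as np, cv2
from rig import monitor, optics, ticket, robot
def get(n):
    d=optics.get_image(n); d['f']=240/np.tan(np.radians(d['fovy']/2)); return d
def save(d,fn): cv2.imwrite('pics/'+fn,cv2.cvtColor(d['frame'],cv2.COLOR_RGB2BGR))
def cloud(d,fish=False):
    v,u=np.mgrid[0:480,0:640]; z=d['range_z']
    x=(u-d['cx'])/d['f']; y=(v-d['cy'])/d['f']
    if fish:
        r=np.hypot(x,y); k=np.where(r>1e-6,np.tan(np.minimum(r,1.5))/np.maximum(r,1e-6),1); x=x*k;y=y*k
    P=np.stack([x*z,y*z,z],-1)
    W=(P-d['t'])@d['R']; W[z==0]=np.nan; return W
E
python3 - <<'E'
from h import *
s=monitor.observe(); print(s)
for n in ('top','scene'):
    d=get(n); save(d,n+'1.png'); np.save(n+'1.npy',cloud(d)); print(n,d['fovy'],d['cx'],d['cy'],d['R'],d['t'])
E
```

```text
pics
{'time_s': 0.0, 'joint_pos': array([-1.47048853e+00,  2.07424908e-01,  1.54290773e+00, -4.30809502e-05,
        1.39350397e+00, -1.50470286e-01]), 'qvel': array([-0.00016579,  0.00058873,  0.00074782, -0.00025518,  0.00013354,
       -0.00087523]), 'joint_torque': array([ 3.90534888e-04, -3.70879519e+01, -2.81414080e+01,  6.97541423e-02,
        3.61872569e-02, -1.77765078e-04]), 'tcp_pos': array([ 0.14260177, -0.55621772,  0.20430995]), 'ee_rot': array([ 9.92147986e-01,  1.25064444e-01,  6.94579787e-06, -1.12215777e-03]), 'contact_force': array([0.17326335, 0.76838934, 0.83288931]), 'ft_torque': array([0.00559727, 0.01583725, 0.02879031]), 'grasp_force': 0.0, 'grip_width': 0.09406286271330212}
top 53.19948838299541 308.5052889777204 236.97784146563114 [[ 0.03059262 -0.99950866 -0.00682102]
 [-0.9970067  -0.03002984 -0.07124495]
 [ 0.07100511  0.00898018 -0.99743553]] [-0.05645996  0.56085793  1.17423894]
scene 49.83761612259506 331.54368513091913 241.54128004054027 [[-0.37695316  0.92612854  0.01386524]
 [ 0.64596393  0.27358978 -0.71265646]
 [-0.66380488 -0.25968166 -0.70137616]] [ 0.2355455  -0.25757609  1.39050948]
```

View pics/top1.png

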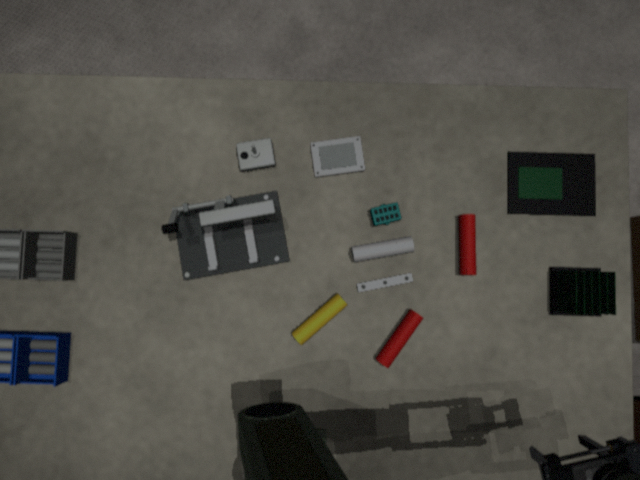

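View pics/scene1.png

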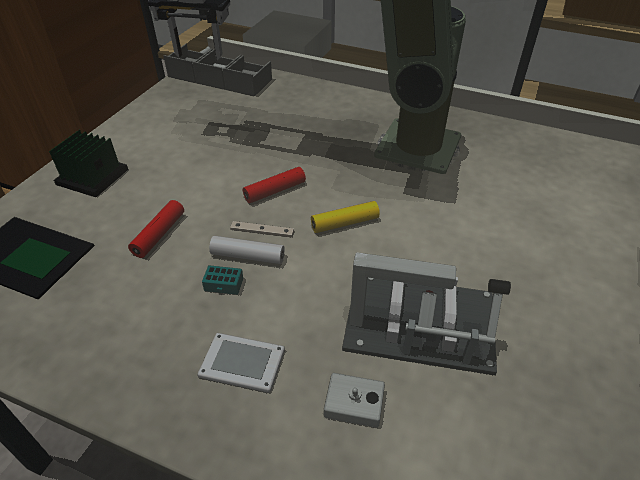

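The top view shows the bare aluminium roller at about (383,249), with the bus bar at (385,283) and the housing at (385,214). The fixture is at (235,237), with its lamp bar at (237,213) and the black knob at (168,228). The scene view agrees: the roller is at (247,250), the fixture at (425,310) and the knob at (499,287).

```bash
python3 - <<'E'
from h import *
T=np.load('top1.npy'); S=np.load('scene1.npy')
print('table z', [np.nanmedian(a) for a in (T[300:330,200:260,2],S[300:330,100:180,2])])
def rect(P,nm):
    if len(P)<10: print(nm,len(P));return
    (c,sz,a)=cv2.minAreaRect((P[:,:2]*1000).astype(np.float32)); 
    print(nm,len(P),'c',np.round(c,1),'sz',np.round(sz,1),'a',round(a,1),'z med/max',np.round(np.median(P[:,2])*1e3,1),np.round(np.percentile(P[:,2],98)*1e3,1))
def roi(A,u0,v0,u1,v1,lo,hi):
    P=A[v0:v1,u0:u1].reshape(-1,3); return P[(P[:,2]>lo)&(P[:,2]<hi)]
rect(roi(T,340,228,425,268,.008,.06),'roller T'); rect(roi(S,200,230,295,268,.008,.06),'roller S')
P=roi(T,340,228,425,268,.036,.06);rect(P,'roller ridge T')
P=roi(S,200,230,295,268,.036,.06);rect(P,'roller ridge S')
rect(roi(T,362,198,408,232,.012,.06),'housing T'); rect(roi(T,350,270,420,295,.004,.06),'busbar T')
for A,n,r in ((T,'T',(155,180,300,285)),(S,'S',(335,240,515,385))):
    rect(roi(A,*r,.006,.02),'plate '+n); rect(roi(A,*r,.168,.19),'bar '+n); rect(roi(A,*r,.03,.06),'rails '+n)
rect(roi(T,155,218,180,240,.08,.2),'knob T'); rect(roi(S,485,276,515,297,.08,.2),'knob S')
E
```

```text
table z [np.float64(-0.0005610056366510621), np.float64(0.00035892519277885046)]
roller T 993 c [ 539.6 -222.3] sz [ 39.9 150.8] a 11.8 z med/max 36.2 42.7
roller S 1499 c [ 530.7 -219.2] sz [125.8 173.9] a 28.4 z med/max 33.3 41.6
roller ridge T 510 c [ 539.4 -222.5] sz [ 28.5 149.6] a 12.6 z med/max 38.7 43.3
roller ridge S 579 c [ 543.9 -223.8] sz [ 29.3 149.9] a 11.5 z med/max 38.9 42.1
housing T 541 c [ 627.4 -229.2] sz [52.1 71.5] a 17.4 z med/max 29.3 34.5
busbar T 500 c [ 455.1 -236.9] sz [ 57.3 165.4] a 1.8 z med/max 7.7 12.3
plate T 5252 c [574.6 156.1] sz [245.9 341.6] a 1.7 z med/max 11.3 16.9
bar T 1062 c [594.7 146. ] sz [ 30.5 223.2] a 12.1 z med/max 177.0 181.3
rails T 683 c [569.7 133.2] sz [162.5 213. ] a 15.8 z med/max 37.3 54.7
plate S 7567 c [566.7 156.2] sz [185.6 269.8] a 12.0 z med/max 11.6 15.7
bar S 1714 c [604.  115.7] sz [ 32.5 164.5] a 11.9 z med/max 177.1 179.7
rails S 1483 c [620.8 130.3] sz [221.6 232.3] a 21.6 z med/max 38.0 57.4
knob T 188 c [572.  269.3] sz [36.9 32.4] a 8.3 z med/max 159.8 165.3
knob S 326 c [570.  267.3] sz [21.2 32.7] a 9.8 z med/max 159.2 164.6
```

```bash
cat >> h.py <<'E'
from scipy.spatial.transform import Rotation as Ro
O=np.array([553.0,153.4,0]); PSI=np.radians(12.0)
def F(x,y,z): return O+Ro.from_euler('z',PSI).apply([x,y,z])
def toF(p): return Ro.from_euler('z',PSI).inv().apply(np.asarray(p)*1000-O)
def ori(lean,psi=PSI,twist=0):
    L=np.radians(lean); z=np.array([np.sin(L),0,-np.cos(L)]); y=np.array([np.cos(L),0,np.sin(L)])
    if twist: y=np.array([0,float(twist),0])
    return Ro.from_euler('z',psi)*Ro.from_matrix(np.stack([np.cross(y,z),y,z],1))
def plan(p,R,back=0):
    """p target mm world of the point `back` mm behind the TCP"""
    s=monitor.observe(); t=np.asarray(p)+back*R.as_matrix()[:,2]
    print('shift',np.round(t-s['tcp_pos']*1000,1),'turn',np.round((R*Ro.from_quat(s['ee_rot']).inv()).as_rotvec(),3))
E
python3 - <<'E'
from h import *
plan([541,-223,200],ori(0))
plan([541,-223,200],ori(0)*Ro.from_euler('z',np.pi))
E
```

```text
shift [398.4 333.3  -4.4] turn [-1.000e-03 -2.000e-03  1.529e+00]
shift [398.4 333.3  -4.4] turn [-0.002  0.002 -1.612]
```

```bash
R='{"tx":398,"ty":333,"tz":-4,"wx":0,"wy":0,"wz":1.529,"grip":76}'; python3 -m jog '[{"tx":398,"ty":333,"tz":-4,"wx":0,"wy":0,"wz":1.529,"grip":76},{"tx":398,"ty":333,"tz":-4,"wx":0,"wy":0,"wz":1.529,"grip":76},{"tx":398,"ty":333,"tz":-4,"wx":0,"wy":0,"wz":1.529,"grip":76},{"tx":398,"ty":333,"tz":-4,"wx":0,"wy":0,"wz":1.529,"grip":76},{"tx":398,"ty":333,"tz":-4,"wx":0,"wy":0,"wz":1.529,"grip":76},{"tx":398,"ty":333,"tz":-4,"wx":0,"wy":0,"wz":1.529,"grip":76},{"tx":398,"ty":333,"tz":-4,"wx":0,"wy":0,"wz":1.529,"grip":76},{"tx":398,"ty":333,"tz":-4,"wx":0,"wy":0,"wz":1.529,"grip":76}]'
python3 - <<'E'
from h import *
print(monitor.observe()['joint_pos']); plan([541,-223,200],ori(0))
E
```

```text
time_s: 1.1
tcp_pos: [0.5272, -0.2345, 0.2012]
ee_rot: [0.638, 0.77, -0.0, -0.0]
contact_force: [0.3, -1.3, -0.4]
grip_width: 0.066
grasp_force: 0.0
[-5.68280575e-01  2.14677499e-01  1.54082819e+00 -2.46471642e-04
  1.38659027e+00 -7.54475926e-01]
shift [13.8 11.5 -1.2] turn [-0.    -0.001  0.023]
```

```bash
python3 -m jog '[{"tx":10,"ty":8.5,"tz":-1,"wz":0.02},{"tx":10,"ty":8.5,"tz":-1,"wz":0.02},{"tx":10,"ty":8.5,"tz":-1,"wz":0.02}]'
python3 - <<'E'
from h import *
d=get('wrist'); save(d,'w1.png'); W=cloud(d,True); np.save('w1.npy',W)
P=W.reshape(-1,3)*1000; P=P[np.isfinite(P).all(1)]
m=(np.hypot(P[:,0]-541,P[:,1]+223)<95)&(P[:,2]>10)&(P[:,2]<60); Q=P[m]
# keep within 50 mm of axis
ax=np.array([np.cos(PSI),np.sin(PSI)]); s=(Q[:,:2]-[541,-223])@ax
R=Q[abs(s)<34]; print(len(R),cv2.minAreaRect(R[:,:2].astype(np.float32)),np.percentile(R[:,2],[50,98]))
R=R[R[:,2]>30]; print(cv2.minAreaRect(R[:,:2].astype(np.float32)))
a=(P[:,:2]-[541,-223])@ax; b=(P[:,:2]-[541,-223])@[-ax[1],ax[0]]
for lo in range(-100,100,5):
    k=(a>lo)&(a<lo+5)&(abs(b)<12); print(lo, np.round(np.percentile(P[k,2],90),0) if k.sum() else None,end='; ')
plan([541,-223,200],ori(0))
E
```

```text
6148 ((539.435302734375, -222.81707763671875), (39.013641357421875, 151.61448669433594), 12.044389724731445) [37.10272094 40.44759556]
((539.93798828125, -223.19772338867188), (35.27729415893555, 150.65911865234375), 12.037836074829102)
-100 341.0; -95 342.0; -90 341.0; -85 342.0; -80 342.0; -75 342.0; -70 342.0; -65 342.0; -60 323.0; -55 322.0; -50 318.0; -45 1.0; -40 325.0; -35 327.0; -30 327.0; -25 327.0; -20 327.0; -15 327.0; -10 327.0; -5 327.0; 0 327.0; 5 340.0; 10 341.0; 15 326.0; 20 341.0; 25 341.0; 30 341.0; 35 341.0; 40 341.0; 45 342.0; 50 342.0; 55 341.0; 60 341.0; 65 341.0; 70 31.0; 75 31.0; 80 31.0; 85 31.0; 90 31.0; 95 31.0; shift [ 8.6  5.6 -1.1] turn [-0.005  0.004  0.013]invalid input at $[0]: expected keys wx, wy, wz, tx, ty, tz, grip
```

View pics/w1.png

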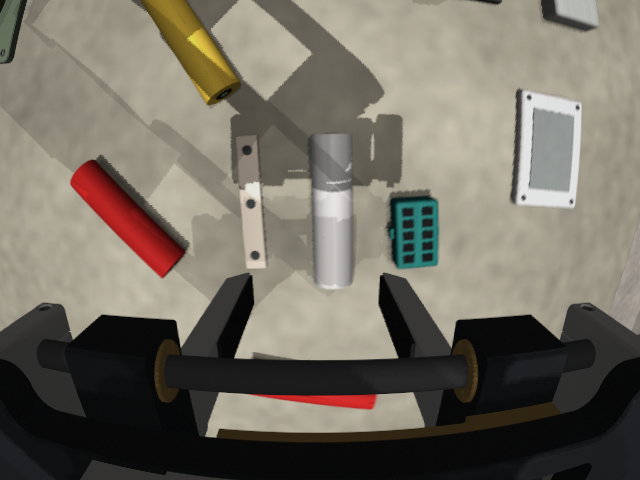

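The wrist view shows the roller lying clear at (333,210). The bus bar is on its left at (250,205), the housing on its right at (415,232), and the fingers straddle the line. The measured centre is (540,-223), with its top at z 40 and a yaw of 12°.

```bash
python3 -m jog '[{"tx":7.6,"ty":5.5,"tz":-20,"wx":0,"wy":0,"wz":0.013,"grip":76},{"tx":7.6,"ty":5.5,"tz":-60,"wx":0,"wy":0,"wz":0.013,"grip":76},{"tx":7.6,"ty":5.5,"tz":-110,"wx":0,"wy":0,"wz":0.013,"grip":76},{"tx":7.6,"ty":5.5,"tz":-160,"wx":0,"wy":0,"wz":0.013,"grip":76},{"tx":7.6,"ty":5.5,"tz":-185,"wx":0,"wy":0,"wz":0.013,"grip":76},{"tx":7.6,"ty":5.5,"tz":-195,"wx":0,"wy":0,"wz":0.013,"grip":76},{"tx":7.6,"ty":5.5,"tz":-195,"wx":0,"wy":0,"wz":0.013,"grip":76},{"tx":7.6,"ty":5.5,"tz":-195,"wx":0,"wy":0,"wz":0.013,"grip":76}]'
python3 - <<'E'
from h import *
plan([540,-223,5],ori(0))
E
```

```text
time_s: 2.15
tcp_pos: [0.5346, -0.2317, 0.0079]
ee_rot: [0.636, 0.772, 0.0, 0.001]
contact_force: [0.6, -0.6, 0.1]
grip_width: 0.0658
grasp_force: 0.0
shift [ 5.4  8.7 -2.9] turn [0.001 0.002 0.017]
```

```bash
python3 -m jog '[{"tx":5,"ty":8,"tz":-2,"wx":0,"wy":0,"wz":0.015,"grip":76},{"tx":5,"ty":8,"tz":-2,"wx":0,"wy":0,"wz":0.015,"grip":76},{"tx":5,"ty":8,"tz":-2,"wx":0,"wy":0,"wz":0.015,"grip":76}]'
python3 - <<'E'
from h import *
plan([540,-223,5],ori(0)); print(monitor.observe()['qvel'])
E
```

```text
time_s: 2.52
tcp_pos: [0.5391, -0.2225, 0.005]
ee_rot: [0.63, 0.777, -0.0, 0.0]
contact_force: [0.8, -0.2, -0.6]
grip_width: 0.0659
grasp_force: 0.0
shift [ 0.9 -0.5  0. ] turn [0.    0.    0.001]
[-0.0056119   0.00255613  0.00280058 -0.0002814  -0.00052869  0.00065844]
```

Good. Next I close the fingers and lift.

```bash
python3 -m jog '[{"tx":0,"ty":0,"tz":0,"wx":0,"wy":0,"wz":0,"grip":200},{"tx":0,"ty":0,"tz":0,"wx":0,"wy":0,"wz":0,"grip":200},{"tx":0,"ty":0,"tz":0,"wx":0,"wy":0,"wz":0,"grip":200},{"tx":0,"ty":0,"tz":0,"wx":0,"wy":0,"wz":0,"grip":200},{"tx":0,"ty":0,"tz":10,"wx":0,"wy":0,"wz":0,"grip":200},{"tx":0,"ty":0,"tz":60,"wx":0,"wy":0,"wz":0,"grip":200},{"tx":0,"ty":0,"tz":110,"wx":0,"wy":0,"wz":0,"grip":200},{"tx":0,"ty":0,"tz":160,"wx":0,"wy":0,"wz":0,"grip":200}]' 30
python3 - <<'E'
from h import *
# roller centre is ~15mm behind TCP (20-5); go above ledge, 120 up and 30 back, leaned 28
plan(F(-75,0,170),ori(28),15); plan(F(-37,0,58),ori(28),15)
E
```

```text
time_s: 3.52
tcp_pos: [0.5378, -0.2223, 0.1658]
ee_rot: [0.63, 0.777, -0.0, -0.001]
contact_force: [0.7, -0.2, -2.3]
grip_width: 0.0393
grasp_force: 30.0
shift [-51.3 361.6  -9.1] turn [ 0.101 -0.48   0.001]
shift [ -14.1  369.5 -121.1] turn [ 0.101 -0.48   0.001]
```

```bash
python3 -m jog '[{"tx":-51,"ty":60,"tz":-9,"wx":0.101,"wy":-0.48,"wz":0,"grip":200},{"tx":-51,"ty":120,"tz":-9,"wx":0.101,"wy":-0.48,"wz":0,"grip":200},{"tx":-51,"ty":180,"tz":-9,"wx":0.101,"wy":-0.48,"wz":0,"grip":200},{"tx":-51,"ty":240,"tz":-9,"wx":0.101,"wy":-0.48,"wz":0,"grip":200},{"tx":-51,"ty":300,"tz":-9,"wx":0.101,"wy":-0.48,"wz":0,"grip":200},{"tx":-51,"ty":345,"tz":-9,"wx":0.101,"wy":-0.48,"wz":0,"grip":200},{"tx":-51,"ty":362,"tz":-9,"wx":0.101,"wy":-0.48,"wz":0,"grip":200},{"tx":-51,"ty":362,"tz":-9,"wx":0.101,"wy":-0.48,"wz":0,"grip":200}]'
python3 -m jog '[{"tx":0,"ty":0,"tz":0,"wx":0,"wy":0,"wz":0,"grip":200},{"tx":0,"ty":0,"tz":0,"wx":0,"wy":0,"wz":0,"grip":200}]'
python3 - <<'E'
from h import *
plan(F(-75,0,170),ori(28),15)
d=get('wrist'); save(d,'w2.png'); W=cloud(d,True)*1000; np.save('w2.npy',W)
P=W.reshape(-1,3); P=P[np.isfinite(P).all(1)]
Q=Ro.from_euler('z',PSI).inv().apply(P-O)
for nm,m in (('bar',(Q[:,2]>168)&(Q[:,2]<186)&(Q[:,0]>15)&(Q[:,0]<70)&(Q[:,1]>-140)&(Q[:,1]<45)),('rails',(Q[:,2]>22)&(Q[:,2]<55)&(abs(Q[:,1])<70)&(Q[:,0]>-75)&(Q[:,0]<20)),('plate',(abs(Q[:,2]-12)<4)&(abs(Q[:,1])<150)&(abs(Q[:,0]-14)<105))):
    print(nm,m.sum()); 
    if m.sum()>10: print(Q[m].min(0).round(1),Q[m].max(0).round(1),np.percentile(Q[m],[1,99],axis=0).round(1).tolist(), cv2.minAreaRect(Q[m][:,:2].astype(np.float32)))
E
```

```text
time_s: 4.53
tcp_pos: [0.4863, 0.1407, 0.155]
ee_rot: [0.61, 0.755, 0.188, 0.152]
contact_force: [0.8, 0.1, -3.1]
grip_width: 0.0395
grasp_force: 30.0
time_s: 4.78
tcp_pos: [0.4877, 0.1382, 0.1554]
ee_rot: [0.612, 0.753, 0.188, 0.153]
contact_force: [0.3, -0.4, -3.0]
grip_width: 0.0395
grasp_force: 30.0
shift [-1.2  1.1  1.3] turn [0.    0.001 0.003]
bar 4085
[ 23.6 -40.9 168. ] [ 55.2  37.1 178.9] [[24.5, -37.1, 168.3], [53.1, 36.6, 178.4]] ((39.362274169921875, -2.0044593811035156), (31.37122917175293, 78.03019714355469), 0.4141155779361725)
rails 975
[-67.6 -51.6  22. ] [-40.3  62.   53.8] [[-67.3, -46.2, 22.3], [-43.9, 61.8, 52.9]] ((-53.83205795288086, 5.205970764160156), (113.57778930664062, 27.336530685424805), 89.87567138671875)
plate 20386
[ -80.1 -132.8    8.1] [104.3 137.4  16. ] [[-79.0, -92.2, 9.7], [100.6, 135.3, 14.9]] ((12.153045654296875, 2.1539154052734375), (270.2519836425781, 184.1162567138672), 89.85547637939453)
```

View pics/w2.png

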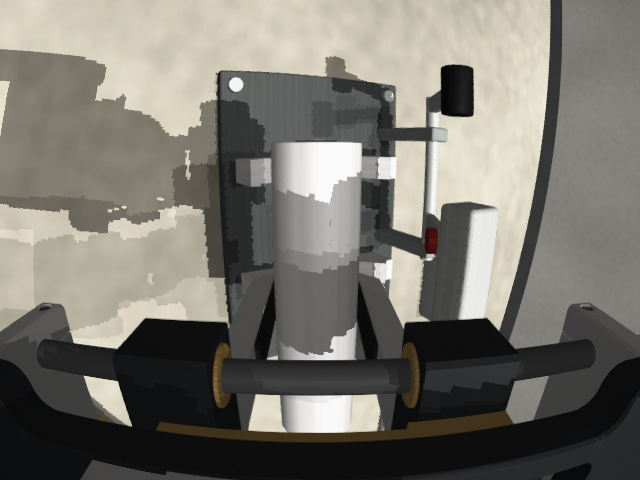

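The wrist view shows the held roller at (317,280), square across the two rails at (255,170) and (385,170). The bar is at (465,270) and the knob at (457,90). The near edge of the fixture reads about 2 mm off my first estimate, so I'll shift by that amount.

```bash
sed -i 's/^O=.*; PSI/O=np.array([551.2,154.5,0]); PSI/' h.py; python3 - <<'E'
from h import *
P=np.load('w2.npy').reshape(-1,3); P=P[np.isfinite(P).all(1)]
Q=Ro.from_euler('z',PSI).inv().apply(P-O)
m=(Q[:,2]>165)&(Q[:,2]<200)&(Q[:,0]>-95)&(Q[:,0]<-55)
print(m.sum(),np.percentile(Q[m],[.5,1,50,99,99.5],axis=0).round(1).tolist())
m=(Q[:,2]>25)&(Q[:,2]<56)&(abs(Q[:,1])<75)&(Q[:,0]>-75)&(Q[:,0]<20); print('rail y',np.percentile(Q[m][:,1],[1,99]))
print('plate xy',[cv2.minAreaRect(Q[(abs(Q[:,2]-12)<3)&(abs(Q[:,1])<150)&(abs(Q[:,0]-14)<105)][:,:2].astype(np.float32))])
plan(F(-50,0,90),ori(28),15); plan(F(-36,0,58),ori(28),15)
E
```

```text
21709 [[-93.0, -73.4, 166.0], [-92.9, -71.2, 166.5], [-81.6, 21.2, 185.5], [-57.2, 70.9, 193.9], [-56.4, 71.4, 197.3]]
rail y [-46.21769952  60.40562446]
plate xy [((13.68499755859375, 0.7036895751953125), (270.251953125, 184.11627197265625), 89.85547637939453)]
shift [ 21.4   7.4 -78.7] turn [0.    0.001 0.003]
shift [  35.1   10.3 -110.7] turn [0.    0.001 0.003]
```

```bash
python3 -m jog '[{"tx":15,"ty":6,"tz":-40,"wx":0,"wy":0,"wz":0.003,"grip":200},{"tx":21,"ty":7,"tz":-79,"wx":0,"wy":0,"wz":0.003,"grip":200},{"tx":30,"ty":9,"tz":-95,"wx":0,"wy":0,"wz":0.003,"grip":200},{"tx":35,"ty":10,"tz":-105,"wx":0,"wy":0,"wz":0.003,"grip":200},{"tx":35,"ty":10,"tz":-108,"wx":0,"wy":0,"wz":0.003,"grip":200},{"tx":35,"ty":10,"tz":-108,"wx":0,"wy":0,"wz":0.003,"grip":200}]'
python3 - <<'E'
from h import *
plan(F(-36,0,58),ori(28),15)
d=get('wrist'); W=cloud(d,True)*1000; np.save('w3.npy',W)
P=W.reshape(-1,3); P=P[np.isfinite(P).all(1)]
Q=Ro.from_euler('z',PSI).inv().apply(P-O)
m=(Q[:,2]>58)&(Q[:,2]<82)&(Q[:,0]>-65)&(Q[:,0]<-10)&(abs(Q[:,1])<90)
print(m.sum(),np.percentile(Q[m],[.2,1,50,99,99.8],axis=0).round(1).tolist())
m=(Q[:,2]>25)&(Q[:,2]<56)&(abs(Q[:,1])<75)&(Q[:,0]>-75)&(Q[:,0]<20); print('rail',np.percentile(Q[m],[1,99],axis=0))
E
```

```text
time_s: 5.58
tcp_pos: [0.5231, 0.1491, 0.0481]
ee_rot: [0.61, 0.754, 0.189, 0.153]
contact_force: [1.2, -0.3, -1.7]
grip_width: 0.0394
grasp_force: 30.0
shift [-0.2 -0.6 -3.4] turn [-0.     0.003 -0.001]
21788 [[-64.2, -72.2, 58.3], [-60.4, -67.9, 59.1], [-45.2, 24.1, 77.9], [-18.1, 74.2, 81.7], [-11.6, 75.4, 81.9]]
rail [[-65.34255184 -58.63788695  25.8138284 ]
 [ 17.56875107  60.45481167  55.48722701]]
```

```bash
python3 -m jog '[{"tx":0,"ty":0,"tz":-2,"wx":0,"wy":0,"wz":0,"grip":200},{"tx":0,"ty":0,"tz":-4,"wx":0,"wy":0,"wz":0,"grip":200},{"tx":0,"ty":0,"tz":-4,"wx":0,"wy":0,"wz":0,"grip":200}]'
python3 -m jog '[{"tx":0,"ty":0,"tz":-0.5,"wx":0,"wy":0,"wz":0,"grip":200},{"tx":0,"ty":0,"tz":-1,"wx":0,"wy":0,"wz":0,"grip":200},{"tx":0,"ty":0,"tz":-1,"wx":0,"wy":0,"wz":0,"grip":200}]'
```

```text
time_s: 6.0
tcp_pos: [0.5226, 0.1494, 0.0436]
ee_rot: [0.61, 0.754, 0.189, 0.153]
contact_force: [0.2, -0.0, -3.2]
grip_width: 0.0396
grasp_force: 30.0
time_s: 6.38
tcp_pos: [0.5228, 0.1494, 0.0429]
ee_rot: [0.61, 0.754, 0.189, 0.153]
contact_force: [-2.0, -1.0, 1.5]
grip_width: 0.0395
grasp_force: 30.0
```

```bash
python3 -m jog '[{"tx":0,"ty":0,"tz":0,"wx":0,"wy":0,"wz":0,"grip":110},{"tx":0,"ty":0,"tz":0,"wx":0,"wy":0,"wz":0,"grip":85},{"tx":0,"ty":0,"tz":0,"wx":0,"wy":0,"wz":0,"grip":85},{"tx":0,"ty":0,"tz":0,"wx":0,"wy":0,"wz":0,"grip":85},{"tx":-9,"ty":-2,"tz":17.6,"wx":0,"wy":0,"wz":0,"grip":85},{"tx":-23,"ty":-4.9,"tz":44,"wx":0,"wy":0,"wz":0,"grip":85},{"tx":-46,"ty":-9.8,"tz":88,"wx":0,"wy":0,"wz":0,"grip":85},{"tx":-60,"ty":-12.7,"tz":115,"wx":0,"wy":0,"wz":0,"grip":85}]' 
python3 -m jog '[{"tx":0,"ty":0,"tz":0,"wx":0,"wy":0,"wz":0,"grip":85},{"tx":0,"ty":0,"tz":0,"wx":0,"wy":0,"wz":0,"grip":85}]' 
python3 - <<'E'
from h import *
d=get('wrist'); save(d,'w4.png'); W=cloud(d,True)*1000; np.save('w4.npy',W)
P=W.reshape(-1,3); P=P[np.isfinite(P).all(1)]
Q=Ro.from_euler('z',PSI).inv().apply(P-O)
m=(Q[:,2]>58)&(Q[:,2]<82)&(Q[:,0]>-65)&(Q[:,0]<-10)&(abs(Q[:,1])<90)
print(m.sum(),np.percentile(Q[m],[.2,1,50,99,99.8],axis=0).round(1).tolist(),cv2.minAreaRect(Q[m][:,:2].astype(np.float32)))
m=(Q[:,2]>25)&(Q[:,2]<56)&(abs(Q[:,1])<75)&(Q[:,0]>-75)&(Q[:,0]<20); print('rail',np.percentile(Q[m],[1,99],axis=0))
for tw in (1,-1): plan(F(-110,0,130),ori(36,twist=tw))
print(monitor.observe()['joint_pos'])
E
```

```text
time_s: 7.38
tcp_pos: [0.4627, 0.1366, 0.1596]
ee_rot: [0.61, 0.754, 0.189, 0.154]
contact_force: [0.4, 0.0, 0.0]
grip_width: 0.0629
grasp_force: 0.0
time_s: 7.62
tcp_pos: [0.4625, 0.1366, 0.1566]
ee_rot: [0.61, 0.754, 0.188, 0.152]
contact_force: [-0.0, -0.9, -0.7]
grip_width: 0.0628
grasp_force: 0.0
8360 [[-57.8, -73.9, 58.1], [-57.5, -72.4, 58.8], [-45.5, 7.5, 72.8], [-22.0, 74.1, 76.5], [-20.9, 74.9, 76.9]] ((-39.15373992919922, 0.26029205322265625), (37.96375274658203, 150.82655334472656), 0.18420927226543427)
rail [[-65.78378521 -65.75494422  25.93655282]
 [ 18.50024886  65.70131081  55.71775287]]
shift [-18.5  -5.  -25.9] turn [-0.791 -0.282  1.332]
shift [-18.5  -5.  -25.9] turn [ 0.837  0.066 -1.335]
[ 0.05454446 -0.27796717  2.20487971  0.10924258  0.7348419  -0.2194688 ]
```

View pics/w4.png

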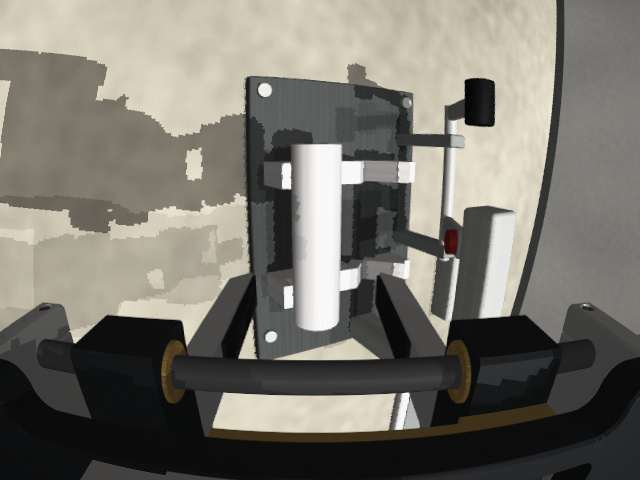

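The roller is parked against the lips at (317,235), square to the rails and centred to within 0.3 mm. Next I twist the gripper and lean it back, so that both fingertips push between the rails.

```bash
python3 -m jog '[{"tx":-3,"ty":-2,"tz":-5,"wx":0.14,"wy":0.011,"wz":-0.222,"grip":160},{"tx":-6,"ty":-3,"tz":-10,"wx":0.279,"wy":0.022,"wz":-0.445,"grip":160},{"tx":-6,"ty":-3,"tz":-10,"wx":0.418,"wy":0.033,"wz":-0.667,"grip":160},{"tx":-6,"ty":-3,"tz":-10,"wx":0.558,"wy":0.044,"wz":-0.89,"grip":160},{"tx":-6,"ty":-3,"tz":-10,"wx":0.7,"wy":0.055,"wz":-1.112,"grip":160},{"tx":-6,"ty":-3,"tz":-10,"wx":0.837,"wy":0.066,"wz":-1.335,"grip":160},{"tx":-6,"ty":-3,"tz":-10,"wx":0.837,"wy":0.066,"wz":-1.335,"grip":160},{"tx":-6,"ty":-3,"tz":-10,"wx":0.837,"wy":0.066,"wz":-1.335,"grip":160}]' 
python3 - <<'E'
from h import *
s=monitor.observe();print(s['joint_pos'],toF(s['tcp_pos'])); plan(F(-90,0,130),ori(36,twist=-1))
E
```

```text
time_s: 8.68
tcp_pos: [0.4559, 0.1335, 0.1453]
ee_rot: [0.943, 0.133, 0.304, -0.023]
contact_force: [-0.9, -0.3, 0.2]
grip_width: 0.035
grasp_force: 0.0
[ 0.01960139 -0.35045079  2.33333589  0.21285249  0.5591404   1.16453566] [-97.61095894  -0.75557245 145.25731366]
shift [  7.3   2.3 -15.3] turn [ 0.04  -0.001 -0.058]
```

```bash
python3 -m jog '[{"tx":7,"ty":2,"tz":-15,"wx":0.04,"wy":0,"wz":-0.058,"grip":160},{"tx":11,"ty":4,"tz":-55,"wx":0.04,"wy":0,"wz":-0.058,"grip":160},{"tx":13,"ty":4,"tz":-55,"wx":0.04,"wy":0,"wz":-0.058,"grip":160},{"tx":13,"ty":4,"tz":-55,"wx":0.04,"wy":0,"wz":-0.058,"grip":160}]' 
python3 - <<'E'
from h import *
s=monitor.observe();print(s['joint_pos'],toF(s['tcp_pos'])); plan(F(-76,0,42),ori(36,twist=-1))
E
```

```text
time_s: 9.18
tcp_pos: [0.4699, 0.1376, 0.0924]
ee_rot: [0.945, 0.103, 0.308, -0.032]
contact_force: [-0.3, 0.7, -0.0]
grip_width: 0.0353
grasp_force: 0.0
[ 0.03432117 -0.17905765  2.35547215  0.29868405  0.35728656  1.14137641] [-82.99575413   0.34980934  92.4087521 ]
shift [  6.9   1.1 -50.4] turn [ 0.003  0.002 -0.005]
```

```bash
python3 -m jog '[{"tx":3,"ty":0.5,"tz":-25,"wx":0,"wy":0,"wz":-0.005,"grip":160},{"tx":7,"ty":1,"tz":-50,"wx":0,"wy":0,"wz":-0.005,"grip":160},{"tx":7,"ty":1,"tz":-50,"wx":0,"wy":0,"wz":-0.005,"grip":160},{"tx":7,"ty":1,"tz":-50,"wx":0,"wy":0,"wz":-0.005,"grip":160}]' 
python3 - <<'E'
from h import *
s=monitor.observe();print(s['joint_pos'],toF(s['tcp_pos'])); plan(F(-66,0,42),ori(36,twist=-1)); plan(F(-8,0,45),ori(36,twist=-1))
E
```

```text
time_s: 9.68
tcp_pos: [0.4781, 0.1387, 0.0445]
ee_rot: [0.945, 0.1, 0.31, -0.031]
contact_force: [0.1, -1.0, -0.5]
grip_width: 0.035
grasp_force: 0.0
[ 0.04053263 -0.01341796  2.3625805   0.53407347  0.19096233  0.90503631] [-74.76887308  -0.24453292  44.46513997]
shift [ 8.5  2.1 -2.5] turn [ 0.003  0.006 -0.001]
shift [65.3 14.1  0.5] turn [ 0.003  0.006 -0.001]
```

```bash
python3 -m jog '[{"tx":4,"ty":1,"tz":-1.5,"wx":0,"wy":0.004,"wz":0,"grip":160},{"tx":8,"ty":1.9,"tz":-2.5,"wx":0,"wy":0.005,"wz":0,"grip":160},{"tx":12,"ty":2.8,"tz":-2.5,"wx":0,"wy":0.005,"wz":0,"grip":160},{"tx":16,"ty":3.6,"tz":-2.3,"wx":0,"wy":0.005,"wz":0,"grip":160},{"tx":20,"ty":4.5,"tz":-2,"wx":0,"wy":0.005,"wz":0,"grip":160},{"tx":24,"ty":5.3,"tz":-1.8,"wx":0,"wy":0.005,"wz":0,"grip":160},{"tx":28,"ty":6.2,"tz":-1.5,"wx":0,"wy":0.005,"wz":0,"grip":160},{"tx":32,"ty":7,"tz":-1.2,"wx":0,"wy":0.005,"wz":0,"grip":160}]' 
python3 - <<'E'
from h import *
s=monitor.observe();print(s['joint_pos'],toF(s['tcp_pos']))
d=get('wrist'); save(d,'w5.png'); W=cloud(d,True)*1000
P=W.reshape(-1,3); P=P[np.isfinite(P).all(1)]
Q=Ro.from_euler('z',PSI).inv().apply(P-O)
m=(Q[:,2]>62)&(Q[:,2]<86)&(Q[:,0]>-60)&(Q[:,0]<40)&(abs(Q[:,1])<90)
print(m.sum(),np.percentile(Q[m],[.2,1,50,99,99.8],axis=0).round(1).tolist(),cv2.minAreaRect(Q[m][:,:2].astype(np.float32)))
plan(F(-8,0,45),ori(36,twist=-1))
E
```

```text
time_s: 10.68
tcp_pos: [0.509, 0.1457, 0.0414]
ee_rot: [0.946, 0.1, 0.306, -0.031]
contact_force: [-0.8, -0.2, -0.0]
grip_width: 0.0348
grasp_force: 0.3
[0.05847619 0.06525971 2.28577596 0.47341063 0.19038654 0.9798945 ] [-43.12087842   0.15754642  41.36785623]
23647 [[-59.6, -74.3, 62.2], [-58.1, -72.8, 62.7], [-26.0, -0.1, 74.6], [-2.1, 72.8, 78.3], [-1.4, 74.5, 80.0]] ((-30.549407958984375, -0.0071258544921875), (59.00634002685547, 150.6111602783203), 0.14881114661693573)
shift [33.6  7.2  3.2] turn [ 0.003 -0.001 -0.   ]
```

View pics/w5.png

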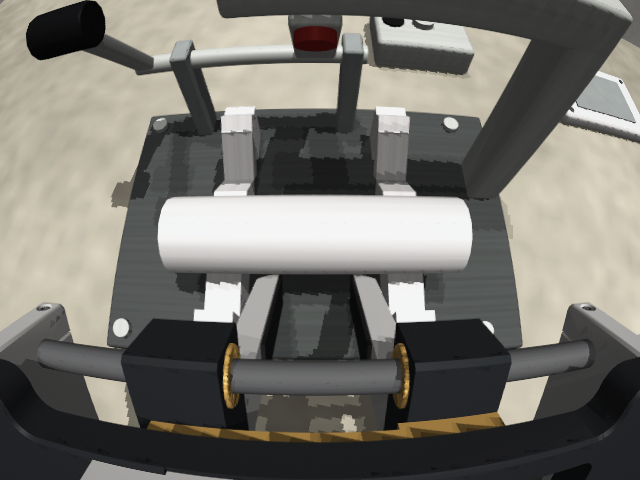

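The push is working. The roller is square at (315,235), about halfway along, with both fingertips behind it and the lamp bar ahead at (420,10).

```bash
python3 - <<'E'
from h import *
d=get('wrist'); print('cam F',toF(-d['R'].T@d['t']),'tcp',toF(monitor.observe()['tcp_pos']))
E
python3 -m jog '[{"tx":4,"ty":0.9,"tz":0.4,"wx":0,"wy":0,"wz":0,"grip":160},{"tx":8,"ty":1.7,"tz":0.8,"wx":0,"wy":0,"wz":0,"grip":160},{"tx":12,"ty":2.6,"tz":1.2,"wx":0,"wy":0,"wz":0,"grip":160},{"tx":16,"ty":3.4,"tz":1.6,"wx":0,"wy":0,"wz":0,"grip":160},{"tx":20,"ty":4.3,"tz":2,"wx":0,"wy":0,"wz":0,"grip":160},{"tx":24,"ty":5.1,"tz":2.4,"wx":0,"wy":0,"wz":0,"grip":160},{"tx":28,"ty":6,"tz":2.8,"wx":0,"wy":0,"wz":0,"grip":160}]' 
cat > rl.py <<'E'
from h import *
s=monitor.observe();print(s['joint_pos'],toF(s['tcp_pos']))
d=get('wrist'); W=cloud(d,True)*1000
P=W.reshape(-1,3); P=P[np.isfinite(P).all(1)]
Q=Ro.from_euler('z',PSI).inv().apply(P-O)
m=(Q[:,2]>60)&(Q[:,2]<86)&(Q[:,0]>-30)&(Q[:,0]<60)&(abs(Q[:,1])<80)
m&=(abs(Q[:,1])>25)
print(m.sum(),np.percentile(Q[m],[.2,1,50,99,99.8],axis=0).round(1).tolist(),cv2.minAreaRect(Q[m][:,:2].astype(np.float32)))
E
python3 rl.py
```

```text
cam F [-88.21535629  -0.28790551 229.76544524] tcp [-4.24831755e+01 -3.68152787e-02  4.18266266e+01]
time_s: 11.65
tcp_pos: [0.537, 0.1517, 0.0442]
ee_rot: [0.946, 0.1, 0.306, -0.031]
contact_force: [-1.4, -0.4, -0.2]
grip_width: 0.035
grasp_force: 0.3
[0.07101583 0.11498864 2.21950913 0.40569967 0.20152271 1.05785107] [-14.48221837   0.20432203  44.16826563]
15268 [[-28.9, -74.3, 60.3], [-25.2, -73.3, 61.1], [2.9, -25.0, 76.5], [26.3, 73.5, 80.1], [26.9, 74.6, 80.7]] ((-1.3175983428955078, 0.12464141845703125), (57.4647102355957, 150.5435791015625), 0.15990780293941498)
```

```bash
python3 -m jog '[{"tx":3,"ty":0.6,"tz":0.2,"wx":0,"wy":0,"wz":0,"grip":160},{"tx":6,"ty":1.3,"tz":0.4,"wx":0,"wy":0,"wz":0,"grip":160},{"tx":9,"ty":1.9,"tz":0.6,"wx":0,"wy":0,"wz":0,"grip":160},{"tx":11,"ty":2.3,"tz":0.7,"wx":0,"wy":0,"wz":0,"grip":160},{"tx":12,"ty":2.5,"tz":0.8,"wx":0,"wy":0,"wz":0,"grip":160},{"tx":12,"ty":2.5,"tz":0.8,"wx":0,"wy":0,"wz":0,"grip":160}]'; python3 rl.py
```

```text
time_s: 12.45
tcp_pos: [0.5488, 0.1541, 0.045]
ee_rot: [0.946, 0.1, 0.306, -0.031]
contact_force: [0.0, 0.2, -1.0]
grip_width: 0.035
grasp_force: 0.0
[0.07544592 0.13607187 2.19159855 0.38202128 0.2064166  1.08522083] [-2.37765757  0.12289704 45.03296355]
10777 [[-19.8, -74.2, 60.1], [-17.4, -73.2, 60.3], [29.7, 25.1, 67.2], [49.4, 73.9, 81.4], [50.4, 75.0, 85.1]] ((14.977287292480469, 0.48114776611328125), (150.76759338378906, 72.28128814697266), 89.15547180175781)
```

It has dropped in. I'll back away, let it settle, and check.

```bash
python3 -m jog '[{"tx":-15,"ty":-3,"tz":0,"wx":0,"wy":0,"wz":0,"grip":160},{"tx":-30,"ty":-6.3,"tz":10,"wx":0,"wy":0,"wz":0,"grip":160},{"tx":-45,"ty":-9.5,"tz":40,"wx":0,"wy":0,"wz":0,"grip":160},{"tx":-60,"ty":-12.7,"tz":80,"wx":0,"wy":0,"wz":0,"grip":160},{"tx":-70,"ty":-14.8,"tz":120,"wx":0,"wy":0,"wz":0,"grip":200},{"tx":-70,"ty":-14.8,"tz":150,"wx":0,"wy":0,"wz":0,"grip":255},{"tx":-70,"ty":-14.8,"tz":150,"wx":0,"wy":0,"wz":0,"grip":255},{"tx":-70,"ty":-14.8,"tz":150,"wx":0,"wy":0,"wz":0,"grip":255}]'; cat >> rl.py <<'E'
import sys
save(d,sys.argv[1])
m=(Q[:,2]>110)&(Q[:,1]>80)&(Q[:,1]<140)&(Q[:,0]>0)&(Q[:,0]<80)&(Q[:,2]<200)
if m.sum()>20: print('knob',m.sum(),np.percentile(Q[m],[1,50,99],axis=0).round(1).tolist(),cv2.minAreaRect(Q[m][:,:2].astype(np.float32)))
E
python3 rl.py w6.png
python3 - <<'E'
from h import *
plan(F(20,108,215),ori(0)); plan(F(20,108,215),ori(0,twist=-1))
E
```

```text
time_s: 13.5
tcp_pos: [0.4772, 0.1393, 0.1929]
ee_rot: [0.947, 0.1, 0.305, -0.031]
contact_force: [-0.4, -0.3, -0.6]
grip_width: 0.0013
grasp_force: 0.0
[ 0.04244353 -0.36875506  2.23754982  0.15631225  0.66212768  1.30901503] [-75.51447275   0.50286978 192.87076255]
3122 [[17.3, -74.6, 60.0], [18.1, -73.5, 60.3], [30.4, -25.1, 67.0], [49.2, 73.9, 69.7], [49.5, 74.6, 70.0]] ((33.04993438720703, 0.10646820068359375), (33.3661994934082, 150.0512237548828), 0.1386428326368332)
knob 1242 [[26.6, 91.9, 113.7], [32.9, 104.3, 160.4], [65.0, 123.2, 164.6]] ((48.389076232910156, 108.31147766113281), (45.17137908935547, 32.93486022949219), 1.4679964780807495)
shift [ 71.3 125.   22.8] turn [-0.576  0.376  1.514]
shift [ 71.3 125.   22.8] turn [-0.128  0.608 -0.001]
```

View pics/w6.png

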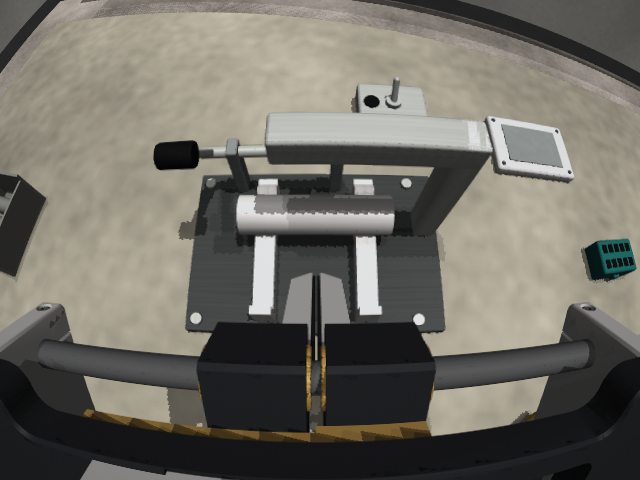

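The roller is seated at (315,215) with its top at z 69.7, which agrees with 49.3 + 20, and it lies square and centred. The clamp pad is still up; the knob is at (177,155) and the lever angle is about 0.96.

```bash
python3 - <<'E'
from h import *
plan(F(34,108,195),ori(15,twist=-1))
E
echo; python3 -m jog '[{"tx":0,"ty":60,"tz":8,"wx":0,"wy":0.1,"wz":0,"grip":255},{"tx":30,"ty":100,"tz":8,"wx":0,"wy":0.2,"wz":0,"grip":255},{"tx":60,"ty":125,"tz":8,"wx":0,"wy":0.28,"wz":0,"grip":255},{"tx":75,"ty":128,"tz":8,"wx":-0.06,"wy":0.35,"wz":0,"grip":255},{"tx":80,"ty":128,"tz":8,"wx":-0.07,"wy":0.36,"wz":0,"grip":255},{"tx":80,"ty":128,"tz":8,"wx":-0.07,"wy":0.36,"wz":0,"grip":255}]'
python3 - <<'E'
from h import *
s=monitor.observe();print(s['joint_pos'],toF(s['tcp_pos']))
plan(F(35.6,108,175),ori(15,twist=-1))
E
python3 rl.py w7.png
```

```text
shift [ 85.  127.9   2.8] turn [-0.073  0.352 -0.001]

time_s: 14.3
tcp_pos: [0.5575, 0.2669, 0.2004]
ee_rot: [0.986, 0.104, 0.127, -0.015]
contact_force: [0.3, -0.2, -0.4]
grip_width: 0.0002
grasp_force: 0.0
[ 0.31995767  0.13405645  1.66013784 -0.02710106  1.09311072  1.6907274 ] [ 29.54806252 108.60347201 200.43863655]
shift [  6.    0.7 -25.4] turn [-0.002 -0.007 -0.   ]
[ 0.31995767  0.13405645  1.66013784 -0.02710106  1.09311072  1.6907274 ] [ 29.54806252 108.60347201 200.43863655]
2045 [[18.1, 25.1, 60.1], [18.6, 25.5, 60.2], [35.7, 51.0, 67.1], [51.6, 75.2, 70.0], [51.6, 75.3, 70.4]] ((34.8161735534668, 50.212913513183594), (50.39065933227539, 33.654842376708984), 89.93476104736328)
knob 1913 [[32.2, 92.5, 111.3], [45.1, 108.1, 160.8], [71.9, 123.4, 165.0]] ((52.04957580566406, 107.9546127319336), (31.742897033691406, 42.79609680175781), 89.67111206054688)
```

```bash
python3 -m jog '[{"tx":6.4,"ty":0.8,"tz":-28,"wx":0,"wy":0,"wz":0,"grip":255},{"tx":6.1,"ty":0.7,"tz":-36,"wx":0,"wy":0,"wz":0,"grip":255},{"tx":0.5,"ty":-0.5,"tz":-40.4,"wx":0,"wy":0,"wz":0,"grip":255},{"tx":-4.8,"ty":-1.6,"tz":-45.2,"wx":0,"wy":0,"wz":0,"grip":255},{"tx":-10.7,"ty":-2.9,"tz":-51.8,"wx":0,"wy":0,"wz":0,"grip":255},{"tx":-16,"ty":-4,"tz":-59,"wx":0,"wy":0,"wz":0,"grip":255},{"tx":-20.7,"ty":-5,"tz":-66.7,"wx":0,"wy":0,"wz":0,"grip":255},{"tx":-20.7,"ty":-5,"tz":-66.7,"wx":0,"wy":0,"wz":0,"grip":255}]'
python3 rl.py w8.png
python3 - <<'E'
from h import *
for p in ((4.3,125.6),(.5,117.2),(-1,108.5),(-2.4,99.6),(-2.8,93)): plan(F(p[0],108,p[1]),ori(15,twist=-1))
E
```

```text
time_s: 15.35
tcp_pos: [0.5317, 0.2609, 0.135]
ee_rot: [0.987, 0.104, 0.122, -0.014]
contact_force: [-15.4, -5.3, 11.7]
grip_width: 0.0009
grasp_force: 7.7
[ 0.32483682  0.15605851  1.77852404 -0.03082137  0.96186055  1.70008567] [  3.03942701 108.12606195 134.97357622]
3487 [[18.1, -73.2, 60.0], [18.6, -69.9, 60.2], [33.0, 48.1, 66.6], [50.9, 75.2, 69.9], [51.3, 75.8, 70.5]] ((34.84760284423828, 0.7287826538085938), (150.47879028320312, 34.27800369262695), 89.82927703857422)
knob 4966 [[0.2, 93.0, 110.8], [11.9, 108.0, 137.5], [46.5, 123.4, 184.9]] ((25.020225524902344, 108.23807525634766), (50.02266311645508, 31.969074249267578), 0.03149616718292236)
shift [ 1.3  0.1 -9.3] turn [ 0.001 -0.016 -0.001]
shift [ -2.5  -0.7 -17.7] turn [ 0.001 -0.016 -0.001]
shift [ -3.9  -1.  -26.4] turn [ 0.001 -0.016 -0.001]
shift [ -5.3  -1.3 -35.3] turn [ 0.001 -0.016 -0.001]
shift [ -5.7  -1.3 -41.9] turn [ 0.001 -0.016 -0.001]
```

View pics/w8.png

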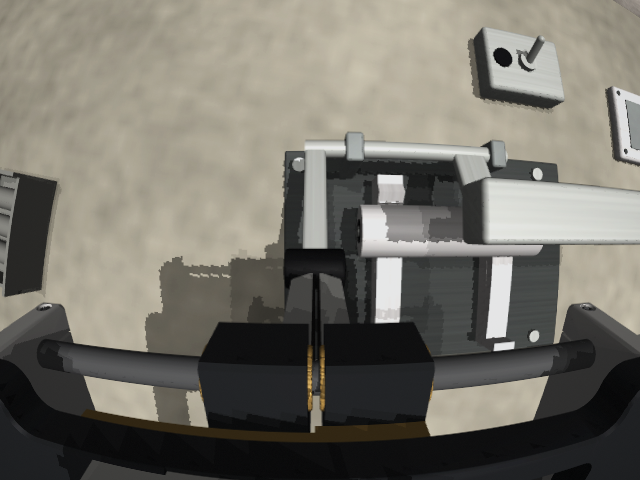

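The clamp is partly down, but the tip has slipped to the robot side of the knob at (315,265). I'll lift and set it back over the knob.

```bash
python3 -m jog '[{"tx":-6,"ty":-1.3,"tz":8,"wx":0,"wy":0,"wz":0,"grip":255},{"tx":-8,"ty":-1.7,"tz":25,"wx":0,"wy":0,"wz":0,"grip":255},{"tx":-8,"ty":-1.7,"tz":40,"wx":0,"wy":0,"wz":0,"grip":255},{"tx":-8,"ty":-1.7,"tz":40,"wx":0,"wy":0,"wz":0,"grip":255}]'
python3 - <<'E'
from h import *
s=monitor.observe();print(toF(s['tcp_pos']))
d=get('wrist'); W=cloud(d,True)*1000
c=d['frame'].max(-1)<45
for k in (0,1):
  Q=Ro.from_euler('z',PSI).inv().apply(np.nan_to_num(W.reshape(-1,3),nan=-999)-O)
  m=(Q[:,1]>90)&(Q[:,1]<126)&(Q[:,0]>-15)&(Q[:,0]<60)&(Q[:,2]>85)&(Q[:,2]<158)
  if k: m&=c.ravel()
  print(m.sum(),np.percentile(Q[m],[1,10,50,90,99],axis=0).round(1).tolist())
B=Q[m]
for x in range(-15,45,4):
  k=(B[:,0]>=x)&(B[:,0]<x+4); print(x,k.sum(),np.median(B[k,2]).round(1) if k.sum() else '',end=' | ')
E
```

```text
time_s: 15.9
tcp_pos: [0.5321, 0.2613, 0.1794]
ee_rot: [0.986, 0.104, 0.131, -0.016]
contact_force: [-0.5, -0.5, -0.2]
grip_width: 0.0005
grasp_force: 0.0
[  3.47989728 108.42371262 179.42329564]
2333 [[6.4, 92.7, 103.0], [10.1, 97.6, 108.0], [21.8, 108.5, 132.9], [51.1, 118.8, 137.4], [58.9, 123.6, 138.5]]
1314 [[6.4, 92.6, 127.6], [9.2, 95.2, 132.5], [15.6, 108.5, 136.3], [22.5, 121.1, 137.8], [23.7, 123.7, 138.7]]
-15 0  | -11 0  | -7 0  | -3 0  | 1 1 132.0 | 5 121 136.0 | 9 299 137.0 | 13 349 137.3 | 17 300 135.6 | 21 244 132.3 | 25 0  | 29 0  | 33 0  | 37 0  | 41 0  |
```

```bash
python3 -m jog '[{"tx":11.5,"ty":2,"tz":-10,"wx":0,"wy":0,"wz":0,"grip":255},{"tx":11.5,"ty":2,"tz":-36,"wx":0,"wy":0,"wz":0,"grip":255},{"tx":9,"ty":1.5,"tz":-43,"wx":0,"wy":0,"wz":0,"grip":255},{"tx":6.5,"ty":1,"tz":-49,"wx":0,"wy":0,"wz":0,"grip":255},{"tx":4.5,"ty":0.5,"tz":-54,"wx":0,"wy":0,"wz":0,"grip":255},{"tx":3,"ty":0.2,"tz":-58,"wx":0,"wy":0,"wz":0,"grip":255},{"tx":2,"ty":0,"tz":-61,"wx":0,"wy":0,"wz":0,"grip":255},{"tx":2,"ty":0,"tz":-61,"wx":0,"wy":0,"wz":0,"grip":255}]'
python3 - <<'E'
from h import *
s=monitor.observe();print(toF(s['tcp_pos']))
d=get('wrist'); W=cloud(d,True)*1000
c=d['frame'].max(-1)<45
Q=Ro.from_euler('z',PSI).inv().apply(np.nan_to_num(W.reshape(-1,3),nan=-999)-O)
m=(Q[:,1]>90)&(Q[:,1]<126)&(Q[:,0]>-25)&(Q[:,0]<60)&(Q[:,2]>65)&(Q[:,2]<158)&c.ravel(); print(m.sum(),np.percentile(Q[m],[1,50,99],axis=0).round(1).tolist())
m=(abs(Q[:,1])<45)&(Q[:,0]>20)&(Q[:,0]<95)&(Q[:,2]>72)&(Q[:,2]<148); print('arm',m.sum(),np.percentile(Q[m],[1,50,99],axis=0).round(1).tolist())
E
```

```text
time_s: 16.95
tcp_pos: [0.532, 0.2607, 0.1152]
ee_rot: [0.986, 0.104, 0.129, -0.016]
contact_force: [0.2, 0.7, 0.3]
grip_width: 0.0007
grasp_force: 0.0
[  3.34345542 107.86290559 115.21536078]
944 [[-13.1, 92.3, 103.2], [9.0, 107.5, 112.4], [13.7, 124.0, 156.6]]
arm 3287 [[26.6, -26.3, 78.6], [84.2, 9.0, 86.2], [94.6, 43.8, 98.1]]
```

```bash
python3 -m jog '[{"tx":-0.5,"ty":0,"tz":-5,"wx":0,"wy":0,"wz":0,"grip":255},{"tx":-1,"ty":-0.2,"tz":-10,"wx":0,"wy":0,"wz":0,"grip":255},{"tx":-1.5,"ty":-0.3,"tz":-14,"wx":0,"wy":0,"wz":0,"grip":255},{"tx":-2,"ty":-0.4,"tz":-17,"wx":0,"wy":0,"wz":0,"grip":255},{"tx":-2,"ty":-0.4,"tz":-19,"wx":0,"wy":0,"wz":0,"grip":255},{"tx":-2,"ty":-0.4,"tz":-19,"wx":0,"wy":0,"wz":0,"grip":255}]'
python3 -m jog '[{"tx":0,"ty":0,"tz":-1,"wx":0,"wy":0,"wz":0,"grip":255},{"tx":0,"ty":0,"tz":-2,"wx":0,"wy":0,"wz":0,"grip":255},{"tx":0,"ty":0,"tz":-2,"wx":0,"wy":0,"wz":0,"grip":255}]'
```

```text
time_s: 17.75
tcp_pos: [0.5308, 0.2603, 0.0964]
ee_rot: [0.986, 0.104, 0.129, -0.016]
contact_force: [0.7, -0.4, 0.6]
grip_width: 0.0007
grasp_force: 0.0
time_s: 18.12
tcp_pos: [0.5308, 0.2603, 0.0948]
ee_rot: [0.986, 0.104, 0.129, -0.016]
contact_force: [-0.3, -0.0, 0.0]
grip_width: 0.0004
grasp_force: 0.4
```

```bash
python3 -m jog '[{"tx":0,"ty":0,"tz":-1,"wx":0,"wy":0,"wz":0,"grip":255},{"tx":0,"ty":0,"tz":-2,"wx":0,"wy":0,"wz":0,"grip":255}]'
python3 -m jog '[{"tx":0,"ty":0,"tz":-1,"wx":0,"wy":0,"wz":0,"grip":255},{"tx":0,"ty":0,"tz":-1.5,"wx":0,"wy":0,"wz":0,"grip":255}]'
python3 -m jog '[{"tx":0,"ty":0,"tz":-1,"wx":0,"wy":0,"wz":0,"grip":255}]'
python3 -m jog '[{"tx":0,"ty":0,"tz":-1,"wx":0,"wy":0,"wz":0,"grip":255}]'
python3 - <<'E'
from h import *
s=monitor.observe();print(toF(s['tcp_pos']))
d=get('wrist'); save(d,'w9.png'); W=cloud(d,True)*1000
Q=Ro.from_euler('z',PSI).inv().apply(np.nan_to_num(W.reshape(-1,3),nan=-999)-O)
c=d['frame'].max(-1)<45
m=(Q[:,1]>90)&(Q[:,1]<126)&(Q[:,0]>-25)&(Q[:,0]<60)&(Q[:,2]>65)&(Q[:,2]<108)&c.ravel(); print(m.sum(),np.percentile(Q[m],[1,50,99],axis=0).round(1).tolist())
m=(abs(Q[:,1])<12)&(Q[:,0]>20)&(Q[:,0]<95)&(Q[:,2]>72)&(Q[:,2]<148); print('arm',m.sum(),np.percentile(Q[m],[1,50,99],axis=0).round(1).tolist())
E
```

```text
time_s: 18.38
tcp_pos: [0.5304, 0.2603, 0.0925]
ee_rot: [0.986, 0.104, 0.129, -0.016]
contact_force: [0.7, -0.2, 1.0]
grip_width: 0.0003
grasp_force: 0.5
time_s: 18.62
tcp_pos: [0.5304, 0.2603, 0.0915]
ee_rot: [0.986, 0.104, 0.129, -0.015]
contact_force: [-1.9, -0.7, 6.4]
grip_width: 0.0006
grasp_force: 3.4
time_s: 18.75
tcp_pos: [0.5305, 0.2604, 0.0911]
ee_rot: [0.986, 0.104, 0.129, -0.015]
contact_force: [-5.3, -2.7, 12.5]
grip_width: 0.0003
grasp_force: 6.6
time_s: 18.88
tcp_pos: [0.5306, 0.2604, 0.0909]
ee_rot: [0.986, 0.104, 0.129, -0.015]
contact_force: [-7.5, -3.7, 17.7]
grip_width: 0.0004
grasp_force: 9.2
[  1.82767963 107.89798258  90.92134208]
492 [[-6.0, 92.3, 78.9], [8.2, 116.6, 86.8], [11.1, 124.1, 107.4]]
arm 3085 [[26.4, -10.9, 77.1], [63.8, 3.9, 83.6], [94.1, 11.9, 86.2]]
```

```bash
ls pics
```

```text
scene1.png
top1.png
w1.png
w2.png
w4.png
w5.png
w6.png
w7.png
w8.png
w9.png
```

Resistance built up to 18 N at a TCP height of about 91 mm, which is where angle 0 should be, so the pad is on the roller. I'll retreat and verify.

```bash
python3 -m jog '[{"tx":0,"ty":0,"tz":4,"wx":0,"wy":0,"wz":0,"grip":255},{"tx":-5,"ty":-1,"tz":30,"wx":0,"wy":0,"wz":0,"grip":255},{"tx":-40,"ty":-8,"tz":80,"wx":0,"wy":0,"wz":0,"grip":255},{"tx":-90,"ty":-19,"tz":110,"wx":0,"wy":0,"wz":0,"grip":255},{"tx":-90,"ty":-19,"tz":110,"wx":0,"wy":0,"wz":0,"grip":255},{"tx":-90,"ty":-19,"tz":110,"wx":0,"wy":0,"wz":0,"grip":255}]'
python3 rl.py w10.png; python3 - <<'E'
from h import *
d=get('scene'); save(d,'s2.png')
W=cloud(get('wrist'),True)*1000
Q=Ro.from_euler('z',PSI).inv().apply(np.nan_to_num(W.reshape(-1,3),nan=-999)-O)
m=(Q[:,1]>93)&(Q[:,1]<123)&(Q[:,0]>-20)&(Q[:,0]<12)&(Q[:,2]>65)&(Q[:,2]<108); print('knob',m.sum(),np.percentile(Q[m],[1,50,99],axis=0).round(1).tolist())
a=cv2.cvtColor(get('scene')['frame'],cv2.COLOR_RGB2BGR)[210:410,180:520]; b=cv2.imread('pics/w10.png')
cv2.imwrite('pics/fin.png',np.vstack([cv2.resize(a,(640,376)),b[60:280]])[:600])
E
```

```text
time_s: 19.68
tcp_pos: [0.4399, 0.2412, 0.1981]
ee_rot: [0.986, 0.104, 0.128, -0.015]
contact_force: [0.2, 0.8, -0.3]
grip_width: 0.0004
grasp_force: 0.0
[ 0.35119416 -0.12255642  1.92386508 -0.03659138  1.08387703  1.7254317 ] [-90.86947698 107.94637824 198.06676804]
3205 [[17.7, -74.2, 60.1], [18.6, -73.0, 60.3], [32.0, 31.3, 66.9], [49.8, 75.0, 69.8], [50.2, 75.5, 70.4]] ((34.4581298828125, 0.48491668701171875), (34.6572380065918, 150.77999877929688), 0.3666772246360779)
knob 950 [[-10.6, 93.3, 79.9], [-1.6, 108.1, 88.7], [11.5, 122.8, 91.2]]
```

View pics/fin.png

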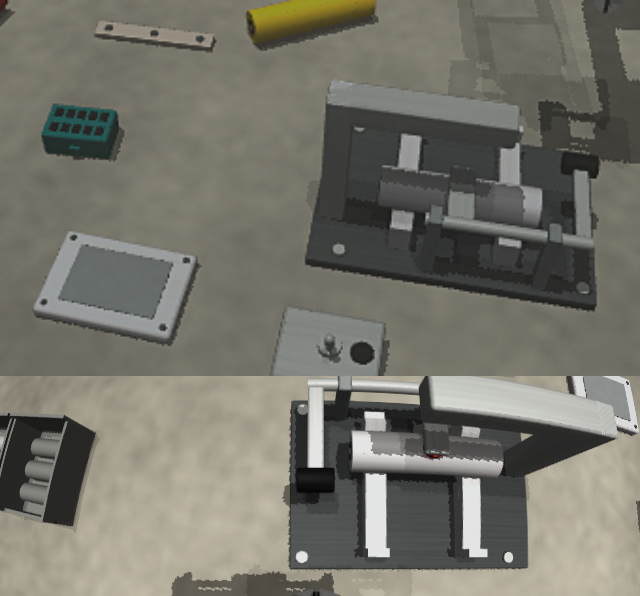

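The picture shows the roller seated at (460,195), the clamp arm down on it with the red pad touching at (435,455), and the bystanders where they were. The knob's top is at z 91, which puts the lever angle at about 0.

```bash
python3 -c "
from rig import ticket; print(ticket.sign_off())"
```

```text
the job is handed in; nothing more can be done
None
```

The idler roller was laid on the ledge, pushed along the rails into the vees and clamped at lever angle about 0, with the bystanders left where they lay, and the job was handed in at about 20 s on the clock.

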